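Load the inspection tray, leaving the look-alikes

ROBOT

A 7-joint arm with a two-finger parallel gripper is mounted at the origin on a cart in front of the work surface, level with it; the furniture and walls round the work are solid. World frame = base frame: x ahead of the robot, y to its left, z up, the work surface at z = 0. Lengths are in mm, angles in rad, forces in N, time in s.
With the tool pointing down it reaches from about 425 to 950 mm from the base axis. Payload 4.7 kg.
Tool frame: the origin (TCP) lies between the finger pads; the fingertips stand arm.tips_ahead ahead of it and the grasp point (between the pads) lies 6 mm ahead of it (arm.tips_ahead is the distance from the TCP to the fingertips, in mm); z points along the fingers, y is the line along which they close (so a half turn about z gives the same grasp; the last joint's range is limited). The gripper opens to 87 mm and grips with 3 to 60 N. Pads are 19 mm wide; open, the fingers measure 117 mm over their backs; the gripper's body (75 mm by 190 mm) begins 51 mm behind the grasp point.
Start: joints at [-1.291, 0.469, -0.049, 1.532, 0.024, 1.141, -0.082], TCP at [205.102, 643.104, 216.773] pointing down, gripper open.
Joint ranges: [-2.59, 2.59], [-0.33, 1.99], [-1.39, 1.29], [0.1, 2.45], [-1.04, 4.18], [0.21, 1.99], [-2.66, 2.66]. Speed limits (rad/s): [2.57, 2.57, 3.14, 3.14, 3.14, 3.14, 3.14].

INTERFACE

Orientations are given as a unit quaternion [x, y, z, w].
In Python, from bench import readout, vision, close_job, arm gives the robot as it stands. The module is installed in compiled form; this text tells all that it offers.
- The arm moves only by the shell command python3 -m crank 'ROWS' [OPENING] [FORCE]. ROWS is JSON, a list of rows, each a list of 6 numbers: the shift along the world's x, y, z in mm, then the turn, a rotation vector about the world's x, y, z in degrees. A call has 1 to 10 rows; each row shifts and turns the commanded pose from where the row before left it; what a row does not reach is not made up. A row lasts 1/12 s, in which the tool goes at most 41.7 mm and 7.16 degrees, less where a joint would pass 70% of its speed; a pose out of reach is approached as far as the arm can. A call is refused whole if a number of a shift passes 41.7 or a number of a turn 7.16, either way. A call with a gripper value outside its range is refused whole. OPENING is the opening, from 0 (shut) to 1 (fully open), set as the call begins (- or left out, the last holds). The fingers move at their own pace and stop on an object; FORCE is the grip in N (left out, the last holds). Time passes only in rows, so rows that do not move let the fingers close. It gives the time, the measured TCP pose, the force, the opening and the grip force at its end, in the units of the state.
- readout.get_obs(): the state, without advancing time (a new reading comes with each control period).
- vision.camera(name): name is "side" or "top" or "wrist"; returns a dict with "img" (400x640x3 uint8, blue, green, red), "fov_y" (degrees; the focal length in pixels is half the picture's height over the tangent of half this angle, whatever the lens; pixels are square), "cx", "cy" (the principal point, pixels), "R" (3x3) and "t" (3): a world point X has camera coordinates R X + t. Camera axes: x right, y down, z forward; pixel columns grow to the right and rows downward; lengths in mm; the calibration is good to about 2 mm. A picture is of the moment at which its call begins. There is no depth.
- close_job(): hands the job in; it is judged then, once.
The state is a dict: "time_s": time; "joint_pos": joint angles; "joint_velocities": joint speeds; "joint_efforts": joint torques, N m; "tcp_pos": TCP position; "ee_rot": TCP orientation; "wrist_force": force on the tool from outside, world axes, zero at the start; "wrist_torque": the same for the moment, N m; "finger_gap": opening from 0.0 (shut) to 1.0 (fully open); "grasp_force": force on a finger pad.
Only numpy, scipy, OpenCV 4.12 (cv2) and the standard library are available. Lean on these libraries where they do the work, as an engineer would, in place of code of your own. Each camera call takes 0.05 s, during which the arm holds its last target. There are 200 camera calls.

TASK

Get this lot ready for the measuring room: stand the three flanged bushes and the short thick aluminium block in the inspection tray, each in the nest that matches its shape and size, with the bushes upright, flange up, and everything resting fully on the bottom of its pocket. Set the parts down gently, do not drop them. The plain sleeve without a flange and the longer, thinner block are not part of the lot: leave them where they are.

Things in the scene. Friction and masses are not known exactly. Their poses are not given: they have to be found in the camera images.
- bush_large: Flanged guide bush of bare ground steel, thick-walled with a central bore, standing upright on its narrower shank with the flange on top: the widest and lowest of the three. Flange 49 mm diameter and about 6 mm thick, shank 42 mm diameter, 28 mm high overall, about 0.17 kg. Take it round the flange or shank from above. Origin: centre of its underside, z up.
- bush_medium: Flanged guide bush of bare ground steel, thick-walled with a central bore, standing upright on its narrower shank with the flange on top: the middle one in diameter. Flange 39 mm diameter and about 8 mm thick, shank 34 mm diameter, 36 mm high overall, about 0.15 kg. Origin: centre of its underside, z up.
- bush_small: Flanged guide bush of bare ground steel, thick-walled with a central bore, standing upright on its narrower shank with the flange on top: the slimmest and tallest. Flange 32 mm diameter and about 13 mm thick, shank 28 mm diameter, 52 mm high overall, about 0.14 kg. Origin: centre of its underside, z up.
- block_short: Short thick aluminium test block, plain rectangle 30 mm (its x) x 45 mm (its y) x 16 mm high, lying flat, about 0.06 kg. Origin: centre of its underside, z up.
- block_long: Look-alike that is not part of the lot: longer, narrower and thinner aluminium block, 25 mm (its x) x 60 mm (its y) x 12 mm high, lying flat. Loose. To be left alone. Origin: centre of its underside, z up.
- sleeve: Look-alike that is not part of the lot: plain thin-walled metal sleeve without a flange, 40 mm outside, 31 mm bore, 34 mm high, standing upright. Loose. To be left alone. Origin: centre of its underside, z up.
- nest_large: Grey plastic nest block 78 x 78 x 16 mm, dark pocket floor, fixed in the tray, top face 19 mm above the bench. Round well 52 mm in diameter, 10 mm deep (floor 6 mm above the block's underside), the widest. Origin: centre of the block's underside, 3 mm above the bench, below the pocket's centre; x, y along sides.
- nest_medium: Grey plastic nest block 78 x 78 x 16 mm, dark pocket floor, fixed in the tray, top face 19 mm above the bench. Round well 43 mm in diameter, 10 mm deep (floor 6 mm above the block's underside). Origin: centre of the block's underside, 3 mm above the bench, below the pocket's centre; x, y along sides.
- nest_small: Grey plastic nest block 78 x 78 x 16 mm, dark pocket floor, fixed in the tray, top face 19 mm above the bench. Round well 36 mm in diameter, 10 mm deep (floor 6 mm above the block's underside), the narrowest. Origin: centre of the block's underside, 3 mm above the bench, below the pocket's centre; x, y along sides.
- nest_block: Grey plastic nest block 78 x 78 x 16 mm, dark pocket floor, fixed in the tray, top face 19 mm above the bench. Rectangular pocket 42 mm (along its x) x 57 mm (along its y), 6 mm deep (floor 10 mm above the underside). The four nests sit 2 by 2 at 82 mm in a 176 mm square tray (12 mm rim). Origin: centre of the block's underside, 3 mm above the bench, below the pocket's centre; x, y along sides.
Mind the look-alikes: they are no part of the job. Leave any blue or yellow look-alike of the nest_block alone.

How it is judged:
By the outcome, as a careful person would: the job done as asked, in the order asked, and still so for the second after the job is handed in, with the robot touching nothing.
It also fails if it takes over 99 s, if anything falls off the work surface, if the arm or the gripper's body presses on something with over 40 N, if the wrist force passes 120 N, or if a joint passes its speed limit or range.

## Working session

There is one attempt and no reset: what is moved stays moved. The work goes in short steps, Python scripts to look and compute and a shell command to move; the robot and the scene stay as the last step left them, time stands still between calls to the robot, and variables do not carry over. Pictures are saved under pics/ and viewed, at most 14 in all, crops included, and the job is handed in when it is done.

```bash
mkdir -p pics; python3 - <<'E'
from bench import readout, vision, arm
import cv2,pickle
o=readout.get_obs();print({k:o[k] for k in('time_s','tcp_pos','ee_rot','finger_gap','wrist_force')},arm.tips_ahead)
for n in('top','side'):
    c=vision.camera(n);pickle.dump(c,open(n+'.pkl','wb'));cv2.imwrite(f'pics/{n}0.png',c['img']);print(n,c['fov_y'],c['cx'],c['cy'],c['R'],c['t'])
E
```

```text
{'time_s': 0.0, 'tcp_pos': array([204.9590055 , 642.49080196, 215.69340988]), 'ee_rot': array([ 1.53773394e-01,  9.88105650e-01, -9.78062731e-04, -1.05329408e-04]), 'finger_gap': 0.9991486786415383, 'wrist_force': array([-0.41761568, -0.65808323,  0.40762953])} 25.0
top 42.96560363243289 319.5748229740797 198.30926946781574 [[ 2.82830557e-02 -9.99589852e-01  4.49397901e-03]
 [-9.92049394e-01 -2.86206706e-02 -1.22551443e-01]
 [ 1.22629799e-01 -9.92119875e-04 -9.92451988e-01]] [ 142.77162812  470.02329548 1373.46388809]
side 49.61889527829072 322.6496692486321 207.18052294508325 [[ 0.81152602 -0.58414645 -0.01408678]
 [-0.23553782 -0.30496826 -0.92277641]
 [ 0.53474054  0.75217503 -0.38507826]] [-315.96473648  175.13123329 1049.15464012]
```

View pics/top0.png

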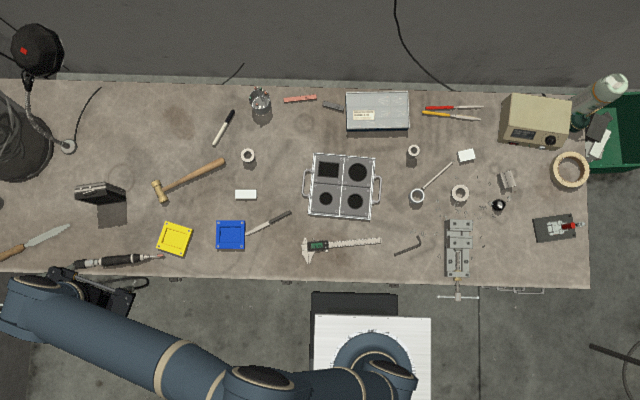

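View pics/side0.png

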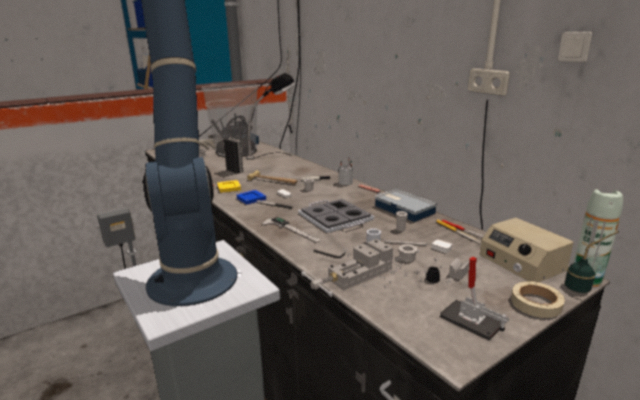

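The top view shows the tray at about (341,186). There are four round parts, at (248,156), (413,151), (417,196) and (460,193), and two blocks, at (245,195) and (466,155). The blue and yellow look-alike nests are at (231,235) and (174,239). I'll enlarge to tell the parts apart.

```bash
cat > h.py <<'E'
import numpy as np,cv2,pickle
def f(c): return 200/np.tan(np.radians(c['fov_y'])/2)
def ray(c,u,v,z):
    "pixel -> world point on plane z"
    R,t=np.array(c['R']),np.array(c['t']);C=-R.T@t
    d=R.T@np.array([(u-c['cx'])/f(c),(v-c['cy'])/f(c),1]);return C+d*(z-C[2])/d[2]
def proj(c,X):
    p=np.array(c['R'])@np.array(X)+c['t'];return f(c)*p[:2]/p[2]+[c['cx'],c['cy']]
def crop(img,x0,y0,w,h,s): return cv2.resize(img[y0:y0+h,x0:x0+w],None,fx=s,fy=s,interpolation=cv2.INTER_CUBIC)
def load(n): return pickle.load(open(n+'.pkl','rb'))
E
python3 - <<'E'
from h import *
c=load('top');i=c['img']
a=crop(i,225,135,50,72,8);b=crop(i,300,145,80,80,5);d=crop(i,400,135,80,72,5)
cv2.imwrite('pics/t1.png',np.vstack([np.hstack([cv2.resize(a,(200,288)) ,cv2.resize(b,(288,288)),cv2.resize(d,(320,288))][:2]+[np.zeros((288,312,3),np.uint8)]),crop(i,400,140,80,31,10)]))
E
python3 - <<'E'
from h import *
c=load('top');i=c['img']
d=crop(i,400,140,80,70,7); a=crop(i,230,140,30,70,7)
cv2.imwrite('pics/t2.png',np.hstack([a,d]))
cv2.imwrite('pics/t3.png',crop(i,300,146,80,80,7))
for n,(u,v,z) in dict(A=(248,154,40),B=(413,150,50),C=(417,195,34),D=(460,192,28),bl=(245,195,14),br=(466,155,14),tray=(341,186,19)).items(): print(n,ray(c,u,v,z).round(1))
E
```

```text
A [582.  357.4  40. ]
B [604.4 -97.   50. ]
C [ 482.  -111.7   34. ]
D [ 494.6 -231.9   28. ]
bl [470.9 364.2  14. ]
br [ 602.5 -253.3   14. ]
tray [503.2  97.4  19. ]
```

View pics/t2.png

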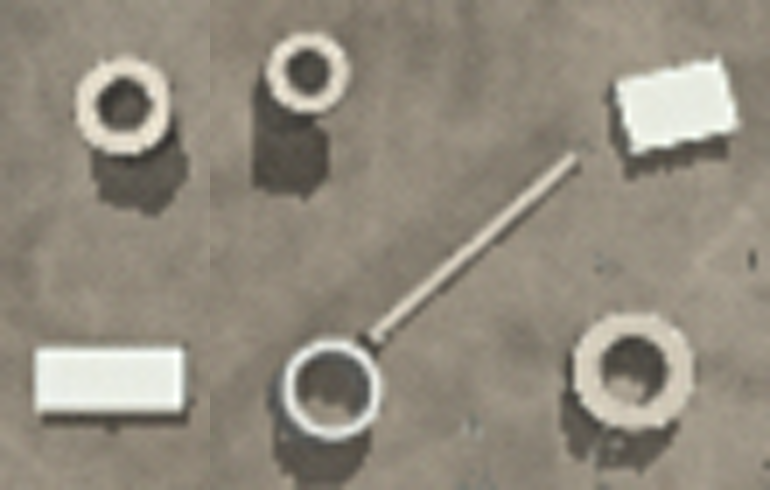

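View pics/t3.png

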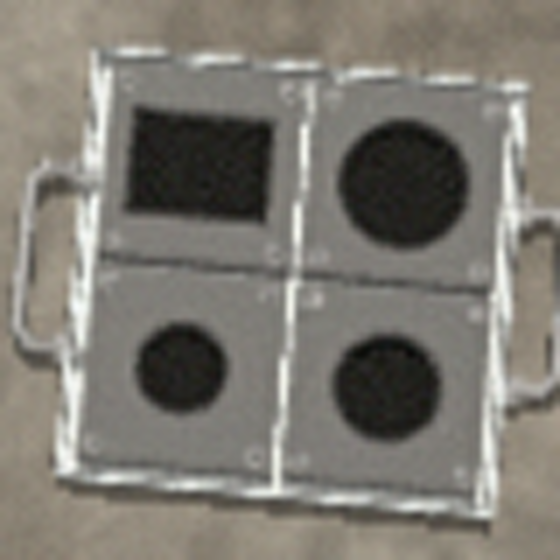

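The crops settle which part is which:
- **Lot parts:**
  - (247.6,155) is a thick-walled round of middle diameter, so bush_medium.
  - (413.6,150) is the slimmest, with the longest shadow, so bush_small.
  - (460,192.6) is the widest, so bush_large.
  - (466,154.7) is about 41×27 mm, so block_short.
- **Leave alone:** (417,195) is thin-walled, so the sleeve. (245,194) is about 57×24 mm, so block_long.
- **Nests in the tray:** rectangle top-left, large top-right, small bottom-left, medium bottom-right.

```bash
python3 - <<'E'
from h import *
c=load('top');g=cv2.cvtColor(c['img'],cv2.COLOR_BGR2GRAY)
def seg(u,v,r,inv,th,s=8):
    x0,y0=int(u-r),int(v-r);p=cv2.resize(g[y0:y0+2*r,x0:x0+2*r],None,fx=s,fy=s,interpolation=cv2.INTER_CUBIC)
    m=((p<th) if inv else (p>th)).astype(np.uint8)
    cs,_=cv2.findContours(m,cv2.RETR_EXTERNAL,cv2.CHAIN_APPROX_NONE)
    k=max(cs,key=cv2.contourArea).reshape(-1,2).astype(np.float32);return (k+.5)/s-.5+[x0,y0]
for n,u,v,r,z,inv,th in [('medium',247.6,155,11,36,0,150),('small',413.6,150,10,52,0,150),('large',460,192.6,13,28,0,150),('nL',357.5,172,13,19,1,75),('nM',355,201,12,19,1,75),('nS',326,198.5,10,19,1,75)]:
    k=np.array([ray(c,*p,z)[:2] for p in seg(u,v,r,inv,th)],np.float32)
    h=cv2.convexHull(k);print(n,cv2.fitEllipse(h),g[int(v),int(u)])
for n,u,v,r,z,inv,th in [('short',466,154.7,13,16,0,185),('nB',328.5,169.5,14,19,1,75)]:
    k=np.array([ray(c,*p,z)[:2] for p in seg(u,v,r,inv,th)],np.float32);print(n,cv2.minAreaRect(k))
E
```

```text
medium ((582.0809936523438, 360.6879577636719), (39.24151611328125, 42.52141571044922), 84.44246673583984) 94
small ((604.8574829101562, -98.09793853759766), (32.65477752685547, 33.29369354248047), 64.75996398925781) 81
large ((488.5887756347656, -237.89898681640625), (50.8545036315918, 69.56703186035156), 131.49806213378906) 81
nL ((544.515380859375, 53.016197204589844), (51.507904052734375, 51.848602294921875), 58.64506530761719) 33
nM ((462.6138000488281, 58.04044723510742), (42.36892318725586, 42.76529312133789), 134.66978454589844) 33
nS ((467.8965759277344, 139.853271484375), (35.6701545715332, 35.92649459838867), 146.11376953125) 32
short ((603.7218627929688, -253.42950439453125), (31.098615646362305, 45.42132568359375), 15.001532554626465)
nB ((549.8193359375, 134.71640014648438), (56.986671447753906, 43.0067138671875), 86.447509765625)
```

```bash
python3 - <<'E'
from h import *
c=load('top');g=cv2.cvtColor(c['img'],cv2.COLOR_BGR2GRAY)
for n,u,v,r,z in [('medium',247.6,155,10,36),('large',460,192.6,12,28)]:
  for th in (160,170,180):
    x0,y0=int(u-r),int(v-r);s=8;p=cv2.resize(g[y0:y0+2*r,x0:x0+2*r],None,fx=s,fy=s,interpolation=cv2.INTER_CUBIC)
    cs,_=cv2.findContours((p>th).astype(np.uint8),cv2.RETR_EXTERNAL,cv2.CHAIN_APPROX_NONE)
    k=(max(cs,key=cv2.contourArea).reshape(-1,2)+.5)/s-.5+[x0,y0]
    print(n,th,cv2.fitEllipse(cv2.convexHull(np.array([ray(c,*q,z)[:2] for q in k],np.float32))))
print(ray(c,460,192.6,28),ray(c,247.15,154.7,36))
E
python3 -m crank '[[35,-30,0,0,0,0],[35,-30,0,0,0,0],[35,-30,0,0,0,0],[35,-30,0,0,0,0],[35,-30,0,0,0,0],[35,-30,0,0,0,0],[35,-30,0,0,0,0],[35,-30,0,0,0,0],[35,-30,0,0,0,0],[30,-10,0,0,0,0]]' 1 25
```

```text
medium 160 ((581.6598510742188, 360.59185791015625), (38.191261291503906, 41.16239929199219), 86.02032470703125)
medium 170 ((581.4010009765625, 360.5446472167969), (37.45287322998047, 40.36748123168945), 88.71431732177734)
medium 180 ((581.2318115234375, 360.546875), (36.83340835571289, 39.242027282714844), 88.54528045654297)
large 160 ((493.81878662109375, -232.5507049560547), (47.80960464477539, 49.78458786010742), 11.342265129089355)
large 170 ((493.820068359375, -232.3329620361328), (46.93428039550781, 48.78054428100586), 13.778106689453125)
large 180 ((493.6788024902344, -232.23387145996094), (46.32625198364258, 48.08142852783203), 15.674633979797363)
[ 492.94765538 -231.87560152   28.        ] [580.79756769 360.26025496  36.        ]
time_s: 0.93
tcp_pos: [522.4, 383.5, 216.7]
ee_rot: [0.156, 0.988, -0.002, 0.0]
wrist_force: [0.5, -0.1, -0.9]
finger_gap: 0.999
grasp_force: 0.0
```

```bash
python3 -m crank '[[30,-2,-20,0,0,0],[0,0,0,0,0,0],[0,0,0,0,0,0]]'
python3 - <<'E'
from h import *
from bench import vision,readout
o=readout.get_obs();print(o['tcp_pos'],o['joint_pos'])
c=vision.camera('wrist');pickle.dump(c,open('w1.pkl','wb'));cv2.imwrite('pics/w1.png',c['img'])
print(proj(c,[581.5,360.5,36]))
E
```

```text
time_s: 1.18
tcp_pos: [550.3, 385.2, 194.4]
ee_rot: [0.155, 0.988, -0.002, -0.001]
wrist_force: [-0.7, 0.3, -0.2]
finger_gap: 0.998
grasp_force: 0.0
[550.28772145 385.159383   194.42520052] [-0.72141188  0.48125637  0.06879868  1.56809145 -0.03537037  1.09768083
  0.61474872]
[304.53406822 213.71583875]
```

View pics/w1.png

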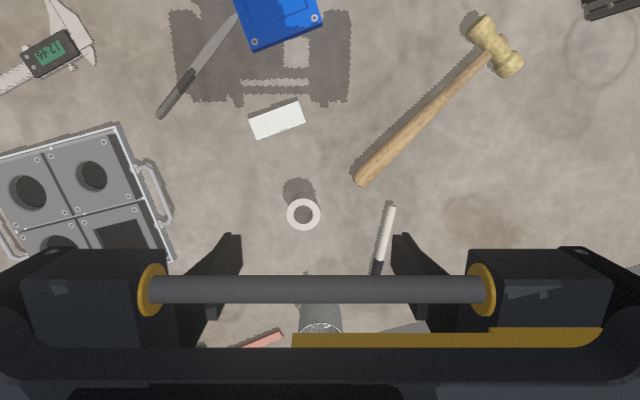

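The wrist view puts bush_medium at about (303,214), and the top-view estimate predicted (304.5,213.7), so they agree. Nothing is in the way of the grasp.

```bash
python3 -m crank '[[16,-12,0,0,0,0],[15,-12.5,-10,0,0,0],[0,0,-30,0,0,0],[0,0,-30,0,0,0],[0,0,-30,0,0,0],[0,0,-20,0,0,0],[0,0,0,0,0,0],[0,0,0,0,0,0]]'
```

```text
time_s: 1.9
tcp_pos: [579.1, 363.9, 76.7]
ee_rot: [0.153, 0.988, -0.0, -0.001]
wrist_force: [-0.3, 0.3, 1.5]
finger_gap: 0.995
grasp_force: 0.0
```

```bash
python3 -m crank '[[2,-3,-12,0,0,0],[0,0,-12,0,0,0],[0,0,-12,0,0,0],[0,0,0,0,0,0],[0,0,0,0,0,0]]'; python3 -m crank '[[0,0,0,0,0,0],[0,0,0,0,0,0],[0,0,0,0,0,0],[0,0,0,0,0,0],[0,0,0,0,0,0],[0,0,0,0,0,0],[0,0,0,0,0,0],[0,0,0,0,0,0]]' 0.3 25
```

```text
time_s: 2.32
tcp_pos: [582.2, 359.2, 39.8]
ee_rot: [0.154, 0.988, -0.001, -0.001]
wrist_force: [-0.9, 0.2, 0.5]
finger_gap: 0.995
grasp_force: 0.0
time_s: 2.98
tcp_pos: [582.9, 359.6, 40.9]
ee_rot: [0.154, 0.988, 0.0, 0.0]
wrist_force: [-0.1, 0.5, 0.1]
finger_gap: 0.479
grasp_force: 0.0
```

```bash
python3 -m crank '[[0,0,0,0,0,0],[0,0,0,0,0,0],[0,0,0,0,0,0],[0,0,0,0,0,0]]'; python3 -m crank '[[0,0,10,0,0,0],[0,0,20,0,0,0],[0,0,30,0,0,0],[0,0,20,0,0,0],[0,0,0,0,0,0]]'
```

```text
time_s: 3.32
tcp_pos: [582.8, 359.5, 40.8]
ee_rot: [0.154, 0.988, 0.0, -0.0]
wrist_force: [0.8, -0.5, 0.3]
finger_gap: 0.307
grasp_force: 0.0
time_s: 3.73
tcp_pos: [585.9, 361.4, 127.1]
ee_rot: [0.154, 0.988, 0.004, 0.004]
wrist_force: [1.4, -0.1, 0.3]
finger_gap: 0.298
grasp_force: 0.0
```

```bash
python3 - <<'E'
from h import *
from bench import vision,readout
o=readout.get_obs();print(o['tcp_pos'],o['grasp_force'],o['finger_gap'])
c=vision.camera('wrist');pickle.dump(c,open('w2.pkl','wb'))
t=vision.camera('top');pickle.dump(t,open('top2.pkl','wb'))
cv2.imwrite('pics/w2.png',np.vstack([c['img'],crop(t['img'],200,125,80,25,8)]))
E
```

```text
[585.88266888 361.40311429 127.08952175] 0.0 0.29835142875061876
```

View pics/w2.png

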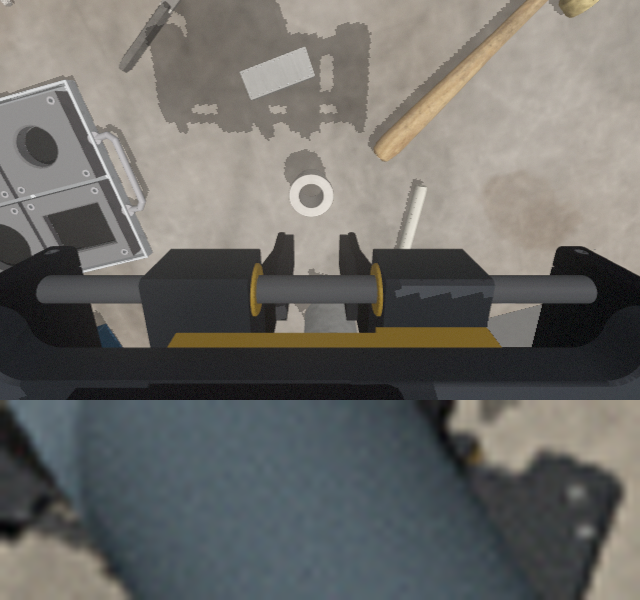

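```bash
python3 - <<'E'
from h import *
from bench import readout
c1=load('w1');c=load('w2');print(ray(c1,303,214,36),ray(c,311,196,36))
print('tip proj',proj(c,[585.9,361.4,102]),'cam',-c['R'].T@c['t'],c['fov_y'],c['R'])
print('cam1',-c1['R'].T@c1['t'])
E
python3 -m crank '[[0,0,0,0,0,0]]' 1
```

```text
[581.29325519 358.74245031  36.        ] [582.0574352  358.44484137  36.        ]
tip proj [316.10171948 228.27654492] cam [508.05853474 384.73694833 293.96474606] 66.24391748871764 [[ 0.30427197  0.95255265  0.00787445]
 [ 0.90825698 -0.29259521  0.29909415]
 [ 0.28720695 -0.08385394 -0.95419112]]
cam1 [474.47574974 410.19429594 361.97264011]
time_s: 3.92
tcp_pos: [582.2, 359.2, 120.3]
ee_rot: [0.154, 0.988, -0.0, -0.001]
wrist_force: [-0.8, 0.1, -0.9]
finger_gap: 0.328
grasp_force: 0.0
```

```bash
python3 -m crank '[[0,0,0,0,0,0],[0,0,0,0,0,0],[0,0,0,0,0,0],[0,0,0,0,0,0],[0,0,0,0,0,0],[0,0,0,0,0,0],[0,0,0,0,0,0],[0,0,0,0,0,0],[0,0,0,0,0,0],[0,0,0,0,0,0]]' 1
python3 -m crank '[[0,0,-20,0,0,0],[0,0,-20,0,0,0],[0,0,-20,0,0,0],[0,0,-15,0,0,0],[0,0,-5,0,0,0],[0,0,0,0,0,0],[0,0,0,0,0,0],[0,0,0,0,0,0]]' 1
python3 - <<'E'
from h import *
from bench import vision,readout
o=readout.get_obs();print(o['tcp_pos'],o['grasp_force'],o['finger_gap'])
c=vision.camera('wrist');pickle.dump(c,open('w3.pkl','wb'))
t=vision.camera('side');print(proj(t,[582,359,36]))
cv2.imwrite('pics/w3.png',np.vstack([c['img'],crop(t['img'],260,150,107,33,6)[:,:640]]))
E
```

```text
time_s: 4.75
tcp_pos: [582.9, 359.6, 120.8]
ee_rot: [0.154, 0.988, 0.0, 0.0]
wrist_force: [-0.9, 0.2, -0.8]
finger_gap: 0.978
grasp_force: 0.0
time_s: 5.42
tcp_pos: [583.7, 360.1, 42.2]
ee_rot: [0.154, 0.988, 0.001, 0.001]
wrist_force: [0.2, 0.7, -1.3]
finger_gap: 0.999
grasp_force: 0.0
[583.74063059 360.08828536  42.15253568] 0.0 0.9992749875536309
[308.23125294 179.17049949]
```

View pics/w3.png

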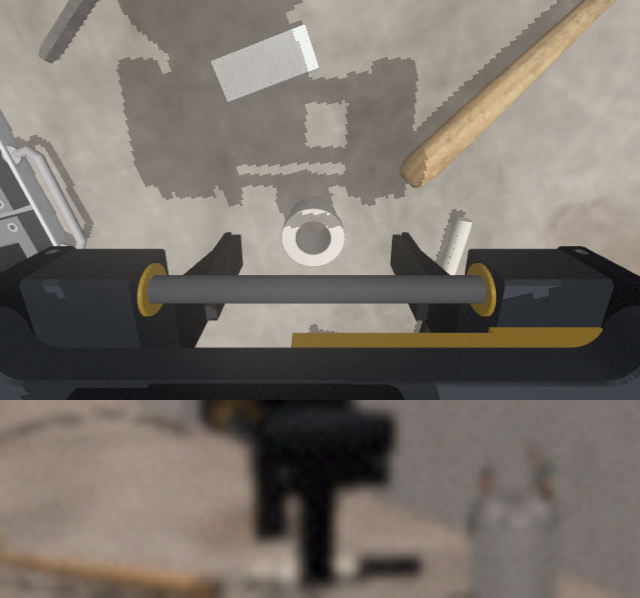

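```bash
python3 - <<'E'
from h import *
from bench import vision,readout
t=vision.camera('side');pickle.dump(t,open('side3.pkl','wb'));w=load('w3')
a=np.array([583.,360,0]);d=np.array([.304,.953,0])
for z in (17,30,45,60):
  for s in (-43.5,43.5): print(z,s,'side',proj(t,a+s*d+[0,0,z]).round(1),'wrist',proj(w,a+s*d+[0,0,z]).round(1))
print(proj(w,[582,359,36]),'cam',-t['R'].T@t['t'])
cv2.imwrite('pics/s3.png',crop(t['img'],275,140,75,60,10))
E
```

```text
17 -43.5 side [311.8 187.6] wrist [251.5 227.5]
17 43.5 side [305.3 180.3] wrist [380.1 227.4]
30 -43.5 side [311.7 184.2] wrist [247.4 235.4]
30 43.5 side [305.2 177.1] wrist [384.3 235.3]
45 -43.5 side [311.6 180.3] wrist [242.  245.8]
45 43.5 side [305.  173.3] wrist [389.7 245.7]
60 -43.5 side [311.5 176.4] wrist [235.7 258.1]
60 43.5 side [304.9 169.6] wrist [396.1 257.9]
[313.82876542 238.35382479] cam [-263.36188861 -920.30814129  561.16268867]
```

View pics/s3.png

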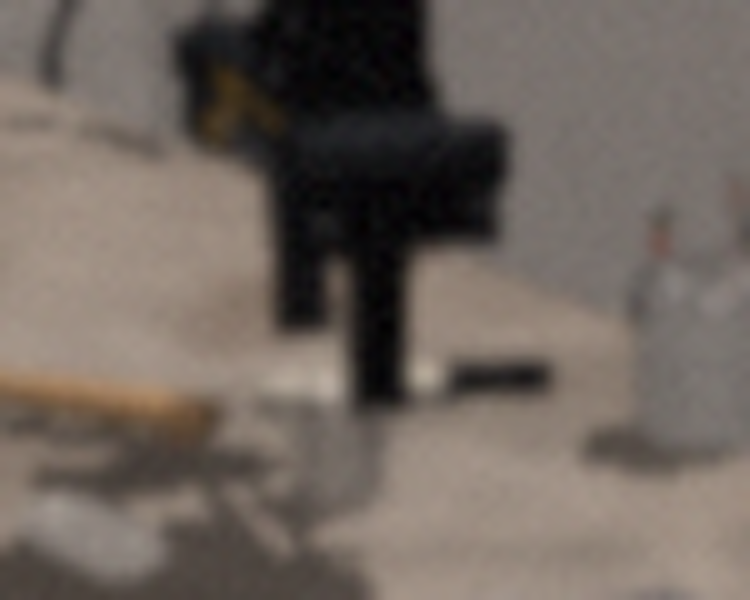

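The side view shows the near fingertip ending at about (312.5,180), where the calibration puts a point at z≈45, and not 17. The real fingertips are therefore about 28 mm higher than the quoted tips_ahead implies. That is why the fingers closed above the bush. I'll descend further in small steps, checking the force.

```bash
python3 -m crank '[[-1,-1,-10,0,0,0],[0,0,-8,0,0,0],[0,0,-8,0,0,0],[0,0,0,0,0,0],[0,0,0,0,0,0],[0,0,0,0,0,0]]'
python3 - <<'E'
from h import *
from bench import vision,readout
o=readout.get_obs();print(o['tcp_pos'],o['wrist_force'])
c=vision.camera('wrist');t=vision.camera('side')
a=np.array([*o['tcp_pos'][:2],0]);d=np.array([.304,.953,0])
for z in (15,20,30): print(z,proj(t,a-43.5*d+[0,0,z]).round(1),proj(t,a+43.5*d+[0,0,z]).round(1))
cv2.imwrite('pics/s4.png',np.hstack([crop(t['img'],285,150,50,50,8),c['img'][:,160:480]]))
E
```

```text
time_s: 6.07
tcp_pos: [581.9, 358.6, 14.5]
ee_rot: [0.154, 0.988, -0.0, -0.0]
wrist_force: [-0.5, -1.2, 0.3]
finger_gap: 0.998
grasp_force: 0.0
[581.87229872 358.56355016  14.52058051] [-0.47602956 -1.21531776  0.30977017]
15 [311.8 188.3] [305.2 180.9]
20 [311.7 187. ] [305.2 179.7]
30 [311.7 184.4] [305.1 177.2]
```

View pics/s4.png

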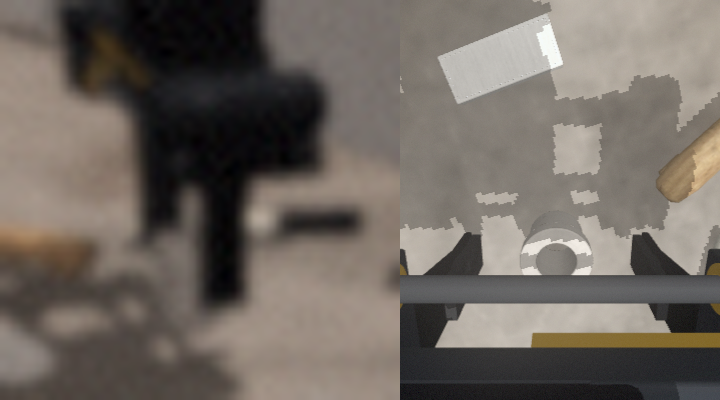

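The near tip is now at about z 18–20 and the bush sits between the fingers. Closing.

```bash
python3 -m crank '[[0,0,0,0,0,0],[0,0,0,0,0,0],[0,0,0,0,0,0],[0,0,0,0,0,0],[0,0,0,0,0,0],[0,0,0,0,0,0],[0,0,0,0,0,0],[0,0,0,0,0,0],[0,0,0,0,0,0],[0,0,0,0,0,0]]' 0.3 25;  python3 -m crank '[[0,0,0,0,0,0],[0,0,0,0,0,0],[0,0,0,0,0,0]]'; python3 -m crank '[[0,0,10,0,0,0],[0,0,20,0,0,0],[0,0,25,0,0,0],[0,0,25,0,0,0],[0,0,0,0,0,0],[0,0,0,0,0,0]]'
```

```text
time_s: 7.0
tcp_pos: [581.8, 358.5, 14.8]
ee_rot: [0.154, 0.988, 0.0, -0.0]
wrist_force: [-1.0, -0.2, -0.7]
finger_gap: 0.43
grasp_force: 25.0
time_s: 7.25
tcp_pos: [581.8, 358.5, 14.8]
ee_rot: [0.154, 0.988, -0.0, -0.0]
wrist_force: [-0.8, -0.4, -0.4]
finger_gap: 0.433
grasp_force: 25.0
time_s: 7.75
tcp_pos: [582.8, 359.2, 96.9]
ee_rot: [0.154, 0.988, 0.001, 0.001]
wrist_force: [-0.2, -0.3, -2.8]
finger_gap: 0.429
grasp_force: 25.0
```

```bash
python3 -m crank '[[-6,-15,0,0,0,0],[-12,-30,0,0,0,0],[-12,-30,0,0,0,0],[-12,-30,0,0,0,0],[-12,-30,0,0,0,0],[-12,-30,0,0,0,0],[-12,-30,0,0,0,0],[-12,-30,0,0,0,0],[-12,-30,0,0,0,0],[-12,-30,0,0,0,0]]'; python3 -m crank '[[-8,-16,0,0,0,0],[0,0,0,0,0,0],[0,0,0,0,0,0],[0,0,0,0,0,0]]'
```

```text
time_s: 8.58
tcp_pos: [465.8, 72.0, 93.7]
ee_rot: [0.154, 0.988, -0.0, -0.001]
wrist_force: [0.2, -1.4, -1.5]
finger_gap: 0.427
grasp_force: 25.0
time_s: 8.92
tcp_pos: [459.8, 58.3, 94.3]
ee_rot: [0.153, 0.988, 0.0, -0.0]
wrist_force: [-0.7, 0.3, -1.8]
finger_gap: 0.432
grasp_force: 25.0
```

```bash
python3 -m crank '[[2.5,0,-20,0,0,0],[0,0,-20,0,0,0],[0,0,-15,0,0,0],[0,0,-6,0,0,0],[0,0,0,0,0,0],[0,0,0,0,0,0],[0,0,0,0,0,0]]'
python3 - <<'E'
from h import *
from bench import vision,readout
c=vision.camera('wrist');pickle.dump(c,open('w5.pkl','wb'));cv2.imwrite('pics/w5.png',c['img'])
o=readout.get_obs();print(o['tcp_pos'])
print(proj(c,[462.6,58,19]))
E
```

```text
time_s: 9.5
tcp_pos: [463.2, 58.1, 34.4]
ee_rot: [0.153, 0.988, 0.0, 0.001]
wrist_force: [0.7, 0.2, -1.4]
finger_gap: 0.429
grasp_force: 25.0
[463.20586958  58.01620284  34.58112444]
[315.87349468 233.4667994 ]
```

View pics/w5.png

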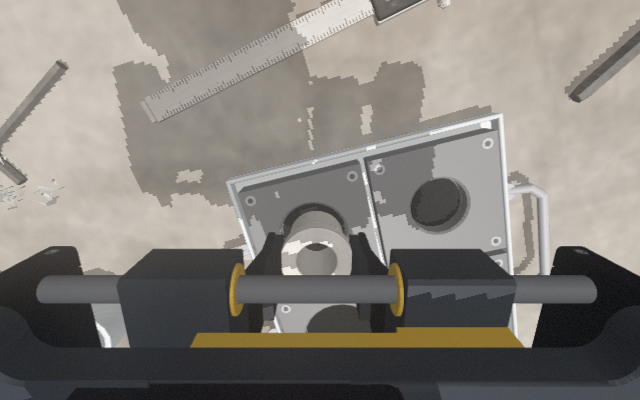

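The shank at about (315,225) is centred in the well, whose dark arc shows at (312,205). Lowering gently.

```bash
python3 -m crank '[[0,0,-3,0,0,0],[0,0,-3,0,0,0],[0,0,-2,0,0,0],[0,0,-1,0,0,0],[0,0,0,0,0,0],[0,0,0,0,0,0],[0,0,0,0,0,0]]'; python3 -m crank '[[0,0,-1,0,0,0],[0,0,0,0,0,0],[0,0,0,0,0,0]]'
```

```text
time_s: 10.13
tcp_pos: [462.4, 57.6, 24.8]
ee_rot: [0.154, 0.988, 0.0, 0.0]
wrist_force: [0.4, 0.4, -1.0]
finger_gap: 0.429
grasp_force: 25.0
time_s: 10.38
tcp_pos: [462.3, 57.6, 23.8]
ee_rot: [0.154, 0.988, 0.0, -0.0]
wrist_force: [-0.0, 0.5, -1.6]
finger_gap: 0.426
grasp_force: 25.0
```

```bash
python3 -m crank '[[0,0,-0.5,0,0,0],[0,0,0,0,0,0],[0,0,0,0,0,0]]'; python3 -m crank '[[0,0,-0.5,0,0,0],[0,0,0,0,0,0],[0,0,0,0,0,0]]'
```

```text
time_s: 10.63
tcp_pos: [462.4, 57.6, 23.6]
ee_rot: [0.154, 0.988, 0.0, 0.0]
wrist_force: [-1.1, -0.2, 4.8]
finger_gap: 0.434
grasp_force: 25.0
time_s: 10.88
tcp_pos: [462.4, 57.5, 23.6]
ee_rot: [0.154, 0.988, 0.0, 0.0]
wrist_force: [-3.0, -0.7, 9.6]
finger_gap: 0.427
grasp_force: 25.0
```

```bash
python3 -m crank '[[0,0,0.5,0,0,0],[0,0,0,0,0,0],[0,0,0,0,0,0],[0,0,0,0,0,0],[0,0,0,0,0,0],[0,0,0,0,0,0]]' 0.6; python3 -m crank '[[0,0,10,0,0,0],[0,0,20,0,0,0],[0,0,30,0,0,0],[0,0,30,0,0,0],[0,0,10,0,0,0]]'; python3 -m crank '[[14,-15.5,0,0,0,0],[15,-15.5,0,0,0,0],[15,-15.5,0,0,0,0],[15,-15.5,0,0,0,0],[15,-15.5,0,0,0,0],[15,-15.5,0,0,0,0],[15,-15.5,0,0,0,0],[15,-15.5,0,0,0,0],[14,-15.5,0,0,0,0],[10,-16,0,0,0,0]]' 1;  python3 -m crank '[[0,0,0,0,0,0],[0,0,0,0,0,0],[0,0,0,0,0,0]]'
python3 - <<'E'
from h import *
from bench import vision,readout
t=vision.camera('top');cv2.imwrite('pics/t6.png',np.hstack([crop(t['img'],300,146,80,80,5),vision.camera('wrist')['img'][:,120:520]]))
E
```

```text
time_s: 11.38
tcp_pos: [462.3, 57.6, 23.1]
ee_rot: [0.154, 0.988, 0.0, -0.0]
wrist_force: [0.7, -0.4, 0.7]
finger_gap: 0.598
grasp_force: 0.0
time_s: 11.8
tcp_pos: [464.7, 57.9, 127.6]
ee_rot: [0.154, 0.988, 0.001, 0.003]
wrist_force: [-0.2, 0.7, 0.5]
finger_gap: 0.602
grasp_force: 0.0
time_s: 12.63
tcp_pos: [606.3, -98.5, 123.3]
ee_rot: [0.154, 0.988, 0.0, 0.0]
wrist_force: [0.3, -0.2, -0.2]
finger_gap: 0.998
grasp_force: 0.0
time_s: 12.88
tcp_pos: [604.6, -97.1, 123.0]
ee_rot: [0.154, 0.988, 0.0, -0.001]
wrist_force: [0.4, 0.7, 0.2]
finger_gap: 1.002
grasp_force: 0.0
```

View pics/t6.png

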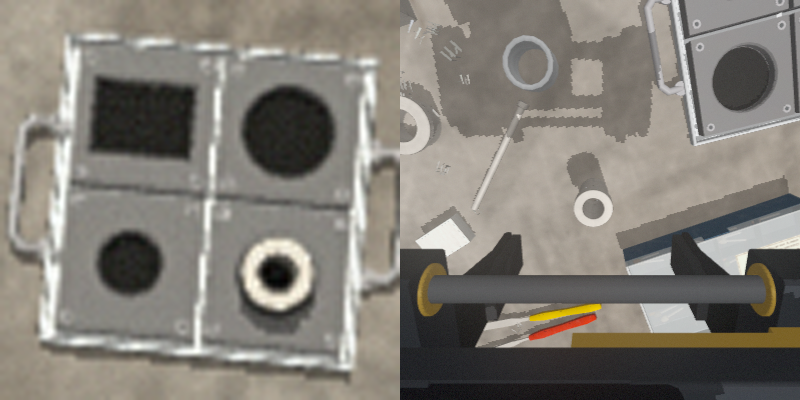

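bush_medium is seated upright and centred in nest_medium. bush_small is below the gripper at (593,208) in the combined picture. The instrument box is close on the right, so I'll turn the tool to close along y, which gives more clearance, and then go down.

```bash
python3 -m crank '[[0,0,0,0,0,6],[0,-0.5,0,0,0,6],[0,-0.5,0,0,0,6],[0,0,-20,0,0,0],[0,0,-25,0,0,0],[0,0,-25,0,0,0],[0,0,-18,0,0,0],[0,0,-8,0,0,0],[0,0,0,0,0,0],[0,0,0,0,0,0]]' 0.7;python3 -m crank '[[0,0,0,0,0,0],[0,0,0,0,0,0]]'
python3 - <<'E'
from h import *
from bench import vision,readout
c=vision.camera('wrist');pickle.dump(c,open('w7.pkl','wb'));cv2.imwrite('pics/w7.png',c['img'])
print(proj(c,[604.8,-98.1,52]))
E
```

```text
time_s: 13.82
tcp_pos: [605.5, -98.4, 27.7]
ee_rot: [-0.003, 1.0, 0.0, 0.0]
wrist_force: [-0.3, -0.8, 0.1]
finger_gap: 0.699
grasp_force: 0.0
time_s: 13.98
tcp_pos: [606.4, -98.9, 28.8]
ee_rot: [-0.003, 1.0, -0.0, 0.001]
wrist_force: [-0.9, 0.3, -0.3]
finger_gap: 0.702
grasp_force: 0.0
[318.39355764 261.33254374]
```

View pics/w7.png

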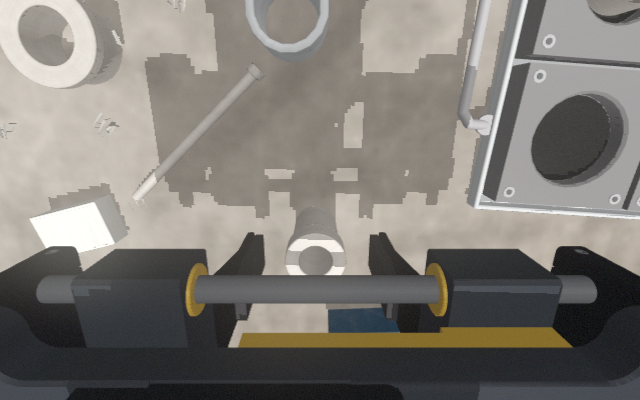

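bush_small at about (317,260) matches the prediction of (318,261) and lies between the fingers. Gripping and lifting.

```bash
python3 -m crank '[[0,0,-4,0,0,0],[0,0,0,0,0,0],[0,0,0,0,0,0],[0,0,0,0,0,0],[0,0,0,0,0,0],[0,0,0,0,0,0],[0,0,0,0,0,0],[0,0,0,0,0,0]]' 0.2 25;  python3 -m crank '[[0,0,0,0,0,0],[0,0,0,0,0,0],[0,0,0,0,0,0]]'; python3 -m crank '[[0,0,10,0,0,0],[0,0,20,0,0,0],[0,0,25,0,0,0],[0,0,20,0,0,0],[0,0,0,0,0,0],[0,0,0,0,0,0]]'
```

```text
time_s: 14.7
tcp_pos: [605.4, -99.1, 23.3]
ee_rot: [-0.003, 1.0, -0.0, 0.0]
wrist_force: [-0.1, -0.6, 0.1]
finger_gap: 0.357
grasp_force: 25.0
time_s: 14.95
tcp_pos: [605.3, -99.1, 23.3]
ee_rot: [-0.003, 1.0, -0.0, 0.0]
wrist_force: [0.1, -0.6, 0.8]
finger_gap: 0.353
grasp_force: 25.0
time_s: 15.45
tcp_pos: [606.0, -98.9, 99.5]
ee_rot: [-0.003, 1.0, 0.0, 0.001]
wrist_force: [-0.5, 0.0, -2.1]
finger_gap: 0.357
grasp_force: 25.0
```

```bash
python3 -m crank '[[-10,18,0,0,0,0],[-14,24.5,0,0,0,0],[-14,24.5,0,0,0,0],[-14,24.5,0,0,0,0],[-14,24.5,0,0,0,0],[-14,24.5,0,0,0,0],[-14,24.5,0,0,0,0],[-14,24.5,0,0,0,0],[-14,24.5,0,0,0,0],[-14,24.5,0,0,0,0]]'; python3 -m crank '[[-2,0,0,0,0,0],[0,0,0,0,0,0],[0,0,0,0,0,0],[0,0,0,0,0,0]]'
```

```text
time_s: 16.28
tcp_pos: [467.2, 140.2, 96.9]
ee_rot: [-0.003, 1.0, -0.0, -0.002]
wrist_force: [0.8, 0.3, -2.3]
finger_gap: 0.356
grasp_force: 25.0
time_s: 16.62
tcp_pos: [467.5, 138.2, 97.8]
ee_rot: [-0.002, 1.0, -0.0, -0.0]
wrist_force: [-0.8, -0.7, -1.2]
finger_gap: 0.353
grasp_force: 25.0
```

```bash
python3 -m crank '[[0.5,1.5,-20,0,0,0],[0,0,-20,0,0,0],[0,0,-10,0,0,0],[0,0,-3,0,0,0],[0,0,0,0,0,0],[0,0,0,0,0,0],[0,0,0,0,0,0]]'
python3 - <<'E'
from h import *
from bench import vision,readout
c=vision.camera('wrist');pickle.dump(c,open('w8.pkl','wb'));cv2.imwrite('pics/w8.png',c['img'])
print(proj(c,[467.9,139.9,19]),readout.get_obs()['tcp_pos'])
E
```

```text
time_s: 17.2
tcp_pos: [468.7, 141.1, 46.1]
ee_rot: [-0.002, 1.0, 0.0, 0.001]
wrist_force: [0.4, -0.0, -1.9]
finger_gap: 0.354
grasp_force: 25.0
[314.90101277 226.29047743] [468.60329475 141.17593419  46.12316326]
```

View pics/w8.png

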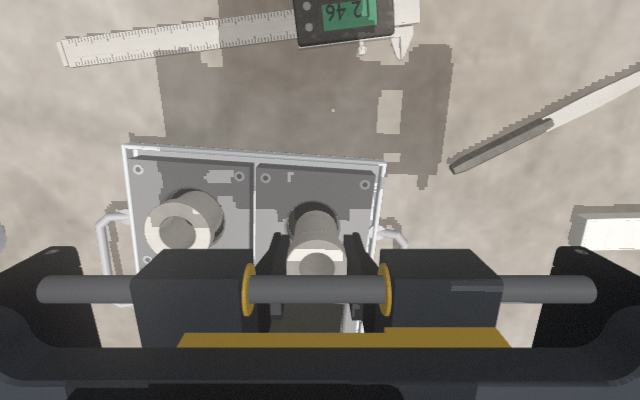

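bush_small is lined up over nest_small's well, with the dark arc visible at (314,210). Lowering until the force shows contact.

```bash
python3 -m crank '[[-0.5,-0.8,-4,0,0,0],[0,0,-4,0,0,0],[0,0,-3,0,0,0],[0,0,-1.5,0,0,0],[0,0,0,0,0,0],[0,0,0,0,0,0],[0,0,0,0,0,0]]'; python3 -m crank '[[0,0,-0.7,0,0,0],[0,0,0,0,0,0],[0,0,0,0,0,0]]'
```

```text
time_s: 17.83
tcp_pos: [467.3, 140.3, 32.7]
ee_rot: [-0.003, 1.0, 0.0, -0.0]
wrist_force: [-0.1, -0.2, -1.4]
finger_gap: 0.355
grasp_force: 25.0
time_s: 18.08
tcp_pos: [467.5, 140.3, 32.3]
ee_rot: [-0.003, 1.0, 0.0, 0.0]
wrist_force: [-0.3, 0.1, -0.5]
finger_gap: 0.357
grasp_force: 25.0
```

```bash
python3 -m crank '[[0,0,-0.5,0,0,0],[0,0,0,0,0,0],[0,0,0,0,0,0]]'; python3 -m crank '[[0,0,0,0,0,0],[0,0,0,0,0,0],[0,0,0,0,0,0],[0,0,0,0,0,0],[0,0,0,0,0,0],[0,0,0,0,0,0]]' 0.52
```

```text
time_s: 18.33
tcp_pos: [467.8, 140.3, 32.2]
ee_rot: [-0.003, 1.0, 0.0, 0.0]
wrist_force: [-0.5, -0.8, 4.1]
finger_gap: 0.356
grasp_force: 24.8
time_s: 18.83
tcp_pos: [467.2, 140.3, 31.4]
ee_rot: [-0.003, 1.0, 0.0, -0.0]
wrist_force: [-0.9, 0.9, 1.0]
finger_gap: 0.514
grasp_force: 0.0
```

```bash
python3 -m crank '[[0,0,10,0,0,0],[0,0,20,0,0,0],[0,0,30,0,0,0],[0,0,30,0,0,0],[0,0,10,0,0,0]]'; python3 -m crank '[[2,-25,0,0,0,0],[3,-38,0,0,0,0],[3,-38,0,0,0,0],[3,-38,0,0,0,0],[3,-38,0,0,0,0],[3,-38,0,0,0,0],[3,-38,0,0,0,0],[3,-38,0,0,0,0],[3,-38,0,0,0,0],[0,-38,0,0,0,0]]' 1;  python3 -m crank '[[0,-5,0,0,0,0],[0,0,0,0,0,0],[0,0,0,0,0,0],[0,0,0,0,0,0]]'
```

```text
time_s: 19.25
tcp_pos: [469.7, 141.0, 136.1]
ee_rot: [-0.003, 1.0, 0.001, 0.003]
wrist_force: [0.6, 0.7, 0.9]
finger_gap: 0.523
grasp_force: 0.0
time_s: 20.08
tcp_pos: [493.4, -228.4, 131.8]
ee_rot: [-0.003, 1.0, 0.0, 0.0]
wrist_force: [1.0, -0.1, 0.1]
finger_gap: 0.997
grasp_force: 0.0
time_s: 20.42
tcp_pos: [493.4, -229.7, 131.4]
ee_rot: [-0.004, 1.0, 0.001, -0.0]
wrist_force: [0.3, -0.2, -1.0]
finger_gap: 0.998
grasp_force: 0.0
```

```bash
python3 -m crank '[[0,-2.5,-20,0,0,0],[0,0,-30,0,0,0],[0,0,-30,0,0,0],[0,0,-25,0,0,0],[0,0,-8,0,0,0],[0,0,0,0,0,0],[0,0,0,0,0,0],[0,0,0,0,0,0]]' 0.85; python3 -m crank '[[0,0,-4,0,0,0],[0,0,-2.5,0,0,0],[0,0,0,0,0,0],[0,0,0,0,0,0],[0,0,0,0,0,0]]'
```

```text
time_s: 21.08
tcp_pos: [494.7, -234.2, 20.1]
ee_rot: [-0.003, 1.0, -0.0, 0.001]
wrist_force: [-0.3, -1.2, -0.1]
finger_gap: 0.848
grasp_force: 0.0
time_s: 21.5
tcp_pos: [493.4, -234.3, 12.3]
ee_rot: [-0.003, 1.0, -0.0, 0.0]
wrist_force: [-0.4, -0.4, -0.3]
finger_gap: 0.857
grasp_force: 0.0
```

```bash
python3 -m crank '[[0,1.5,-1.3,0,0,0],[0,0,0,0,0,0],[0,0,0,0,0,0],[0,0,0,0,0,0],[0,0,0,0,0,0],[0,0,0,0,0,0],[0,0,0,0,0,0],[0,0,0,0,0,0]]' 0.35 25;  python3 -m crank '[[0,0,0,0,0,0],[0,0,0,0,0,0],[0,0,0,0,0,0]]'; python3 -m crank '[[0,0,10,0,0,0],[0,0,20,0,0,0],[0,0,25,0,0,0],[0,0,30,0,0,0],[0,0,0,0,0,0],[0,0,0,0,0,0]]'
```

```text
time_s: 22.17
tcp_pos: [493.4, -233.0, 10.8]
ee_rot: [-0.003, 1.0, -0.0, 0.0]
wrist_force: [0.4, -1.0, 1.1]
finger_gap: 0.531
grasp_force: 25.0
time_s: 22.42
tcp_pos: [493.4, -233.0, 10.8]
ee_rot: [-0.003, 1.0, -0.0, 0.0]
wrist_force: [-0.1, -0.9, 0.7]
finger_gap: 0.527
grasp_force: 25.0
time_s: 22.92
tcp_pos: [494.4, -232.8, 97.7]
ee_rot: [-0.003, 1.0, -0.0, 0.002]
wrist_force: [-0.3, -0.3, -2.1]
finger_gap: 0.531
grasp_force: 25.0
```

```bash
python3 -m crank '[[4,22,0,0,0,0],[5,30,0,0,0,0],[5,30,0,0,0,0],[5,30,0,0,0,0],[5,30,0,0,0,0],[5,30,0,0,0,0],[5,30,0,0,0,0],[5,30,0,0,0,0],[5,30,0,0,0,0],[5,24,0,0,0,0]]'; python3 -m crank '[[2,0,0,0,0,0],[0,0,0,0,0,0],[0,0,0,0,0,0],[0,0,0,0,0,0]]'
```

```text
time_s: 23.75
tcp_pos: [540.8, 56.2, 94.4]
ee_rot: [-0.004, 1.0, 0.0, -0.002]
wrist_force: [-0.8, -0.8, -1.0]
finger_gap: 0.531
grasp_force: 25.0
time_s: 24.08
tcp_pos: [543.4, 51.6, 95.1]
ee_rot: [-0.002, 1.0, -0.0, -0.001]
wrist_force: [-0.1, -0.8, -1.5]
finger_gap: 0.527
grasp_force: 25.0
```

```bash
python3 -m crank '[[1,1,-20,0,0,0],[0,0,-25,0,0,0],[0,0,-12,0,0,0],[0,0,-5,0,0,0],[0,0,0,0,0,0],[0,0,0,0,0,0],[0,0,0,0,0,0]]'; python3 -m crank '[[0,0,0,0,0,0],[0,0,0,0,0,0],[0,0,0,0,0,0]]'
```

```text
time_s: 24.67
tcp_pos: [546.2, 54.1, 34.8]
ee_rot: [-0.002, 1.0, 0.0, 0.001]
wrist_force: [0.5, -0.3, -1.5]
finger_gap: 0.529
grasp_force: 25.0
time_s: 24.92
tcp_pos: [545.7, 54.4, 34.4]
ee_rot: [-0.003, 1.0, 0.0, 0.001]
wrist_force: [-0.3, -0.5, -2.3]
finger_gap: 0.533
grasp_force: 25.0
```

```bash
python3 -m crank '[[-0.8,-1,-4,0,0,0],[0,0,-4,0,0,0],[0,0,-3,0,0,0],[0,0,-2,0,0,0],[0,0,-1,0,0,0],[0,0,0,0,0,0],[0,0,0,0,0,0],[0,0,0,0,0,0]]'; python3 -m crank '[[0,0,-0.5,0,0,0],[0,0,0,0,0,0],[0,0,0,0,0,0]]'
```

```text
time_s: 25.58
tcp_pos: [544.2, 53.2, 19.8]
ee_rot: [-0.003, 1.0, 0.0, -0.0]
wrist_force: [-2.6, 0.1, 3.0]
finger_gap: 0.533
grasp_force: 25.0
time_s: 25.83
tcp_pos: [544.2, 53.2, 19.8]
ee_rot: [-0.003, 1.0, 0.0, -0.0]
wrist_force: [-3.3, 0.4, 6.3]
finger_gap: 0.534
grasp_force: 25.0
```

```bash
python3 -m crank '[[0,0,0.3,0,0,0],[0,0,0,0,0,0],[0,0,0,0,0,0],[0,0,0,0,0,0],[0,0,0,0,0,0],[0,0,0,0,0,0]]' 0.68; python3 -m crank '[[0,0,10,0,0,0],[0,0,20,0,0,0],[0,0,30,0,0,0],[0,0,30,0,0,0],[0,0,10,0,0,0]]'; python3 -m crank '[[4,-25,0,0,0,-7],[6,-31,0,0,0,-7],[6,-31,0,0,0,-7],[6,-31,0,0,0,-7],[6,-31,0,0,0,-7],[6,-31,0,0,0,-7],[6,-31,0,0,0,-7],[6,-31,0,0,0,-7],[6,-31,0,0,0,-7],[6,-31,0,0,0,-7]]' 0.8;  python3 -m crank '[[2,-3,0,0,0,-5],[0,0,0,0,0,0],[0,0,0,0,0,0],[0,0,0,0,0,0]]'; python3 -c "
from bench import readout;o=readout.get_obs();print(o['joint_pos'])"
```

```text
time_s: 26.33
tcp_pos: [544.7, 53.3, 19.5]
ee_rot: [-0.003, 1.0, 0.0, 0.0]
wrist_force: [0.2, -0.2, -0.1]
finger_gap: 0.678
grasp_force: 0.0
time_s: 26.75
tcp_pos: [547.2, 53.5, 124.3]
ee_rot: [-0.003, 1.0, 0.001, 0.004]
wrist_force: [0.9, -0.1, 0.6]
finger_gap: 0.681
grasp_force: 0.0
time_s: 27.58
tcp_pos: [602.5, -252.0, 119.8]
ee_rot: [0.574, 0.819, 0.0, -0.0]
wrist_force: [0.9, -0.4, -0.3]
finger_gap: 0.8
grasp_force: 0.0
time_s: 27.92
tcp_pos: [604.5, -251.8, 119.3]
ee_rot: [0.605, 0.796, 0.001, -0.001]
wrist_force: [0.8, 0.5, 0.1]
finger_gap: 0.801
grasp_force: 0.0
[-0.01207372  0.56489427  0.49394042  1.70248374 -0.31764663  0.9557482
  0.8736783 ]
```

```bash
cat > blk.py <<'E'
from h import *
from bench import vision
c=vision.camera('wrist');g=cv2.cvtColor(c['img'],cv2.COLOR_BGR2GRAY)
u,v=proj(c,[603.7,-253.4,16]);print(u,v,g[int(v),int(u)])
m=np.zeros_like(g);x,y=int(u),int(v);m[max(y-45,0):y+45,x-45:x+45]=(g[max(y-45,0):y+45,x-45:x+45]>205)
k=max(cv2.findContours(m,cv2.RETR_EXTERNAL,cv2.CHAIN_APPROX_NONE)[0],key=cv2.contourArea).reshape(-1,2)
print(cv2.boundingRect(k),cv2.minAreaRect(np.array([ray(c,*p,16)[:2] for p in k],np.float32)))
E
python3 blk.py
```

```text
314.38461738680337 197.3791945031786 179
(299, 176, 33, 46) ((604.5812377929688, -254.77719116210938), (29.183406829833984, 44.07892608642578), 14.28769302368164)
```

```bash
python3 -m crank '[[0,-2.5,-20,0,0,-0.8],[0,0,-30,0,0,0],[0,0,-30,0,0,0],[0,0,-18,0,0,0],[0,0,-6,0,0,0],[0,0,0,0,0,0],[0,0,0,0,0,0],[0,0,0,0,0,0]]' 0.7; python3 -m crank '[[0,0,-3,0,0,0],[0,0,0,0,0,0],[0,0,0,0,0,0],[0,0,0,0,0,0]]'
```

```text
time_s: 28.63
tcp_pos: [605.8, -256.5, 17.4]
ee_rot: [0.612, 0.791, 0.001, 0.001]
wrist_force: [-0.3, 0.1, 0.3]
finger_gap: 0.703
grasp_force: 0.0
time_s: 28.97
tcp_pos: [604.8, -256.3, 13.0]
ee_rot: [0.612, 0.791, 0.0, 0.0]
wrist_force: [-0.5, -0.7, 0.4]
finger_gap: 0.701
grasp_force: 0.0
```

```bash
python3 -m crank '[[-0.5,2,-4,0,0,0],[0,0,-4,0,0,0],[0,0,0,0,0,0],[0,0,0,0,0,0],[0,0,0,0,0,0]]'; python3 -m crank '[[0,0,0,0,0,0],[0,0,0,0,0,0],[0,0,0,0,0,0],[0,0,0,0,0,0],[0,0,0,0,0,0],[0,0,0,0,0,0],[0,0,0,0,0,0],[0,0,0,0,0,0],[0,0,0,0,0,0],[0,0,0,0,0,0]]' 0.2 20; python3 -m crank '[[0,0,10,0,0,0],[0,0,20,0,0,0],[0,0,25,0,0,0],[0,0,20,0,0,0],[0,0,0,0,0,0],[0,0,0,0,0,0]]'
```

```text
time_s: 29.38
tcp_pos: [604.0, -254.3, 4.4]
ee_rot: [0.612, 0.791, -0.0, -0.0]
wrist_force: [0.2, 0.8, 0.1]
finger_gap: 0.701
grasp_force: 0.0
time_s: 30.22
tcp_pos: [604.1, -254.2, 4.6]
ee_rot: [0.612, 0.791, 0.0, 0.0]
wrist_force: [-0.0, 0.8, 0.4]
finger_gap: 0.344
grasp_force: 20.0
time_s: 30.72
tcp_pos: [604.8, -254.6, 81.3]
ee_rot: [0.612, 0.791, 0.001, 0.001]
wrist_force: [-0.3, 0.1, -0.8]
finger_gap: 0.343
grasp_force: 20.0
```

```bash
python3 -m crank '[[-4,25,2,0,0,-3],[-5,38,2,0,0,-3],[-5,38,0,0,0,-3],[-5,38,0,0,0,-3],[-5,38,0,0,0,-3],[-5,38,0,0,0,-3],[-5,38,0,0,0,0],[-5,38,0,0,0,0],[-5,38,0,0,0,0],[-5,38,0,0,0,0]]'; python3 -m crank '[[-3,20,0,0,0,0],[0,0,0,0,0,0],[0,0,0,0,0,0],[0,0,0,0,0,0]]'
```

```text
time_s: 31.55
tcp_pos: [553.4, 114.5, 82.5]
ee_rot: [0.728, 0.685, -0.001, -0.001]
wrist_force: [1.4, 0.1, -0.4]
finger_gap: 0.338
grasp_force: 20.0
time_s: 31.88
tcp_pos: [551.5, 131.5, 82.9]
ee_rot: [0.729, 0.685, -0.001, 0.0]
wrist_force: [0.1, 0.1, -0.0]
finger_gap: 0.343
grasp_force: 20.0
```

```bash
python3 -m crank '[[-1.5,3,-20,0,0,0],[0,0,-20,0,0,0],[0,0,-10,0,0,0],[0,0,-4,0,0,0],[0,0,0,0,0,0],[0,0,0,0,0,0],[0,0,0,0,0,0],[0,0,0,0,0,0]]'
python3 - <<'E'
from h import *
from bench import vision,readout
c=vision.camera('wrist');cv2.imwrite('pics/w9.png',c['img'])
print(readout.get_obs()['tcp_pos'],proj(c,[549.8,134.7,19]))
E
```

```text
time_s: 32.55
tcp_pos: [551.3, 135.7, 30.5]
ee_rot: [0.728, 0.685, 0.001, 0.0]
wrist_force: [-0.3, -0.1, 0.1]
finger_gap: 0.339
grasp_force: 20.0
[551.1514153  135.76369681  30.36434274] [313.04835603 238.80549341]
```

```bash
python3 -m crank '[[-1,-1,-4,0,0,0],[0,0,-4,0,0,0],[0,0,-2.5,0,0,0],[0,0,-1,0,0,0],[0,0,0,0,0,0],[0,0,0,0,0,0],[0,0,0,0,0,0],[0,0,0,0,0,0]]'; python3 -m crank '[[0,0,-0.6,0,0,0],[0,0,0,0,0,0],[0,0,0,0,0,0]]'
```

```text
time_s: 33.27
tcp_pos: [549.6, 134.8, 18.1]
ee_rot: [0.728, 0.685, 0.0, 0.0]
wrist_force: [-0.6, 0.8, -0.5]
finger_gap: 0.341
grasp_force: 20.0
time_s: 33.52
tcp_pos: [549.7, 134.8, 17.6]
ee_rot: [0.728, 0.685, 0.0, 0.0]
wrist_force: [-0.0, 0.2, -1.0]
finger_gap: 0.341
grasp_force: 20.0
```

```bash
python3 -m crank '[[0,0,-0.5,0,0,0],[0,0,0,0,0,0],[0,0,0,0,0,0]]'; python3 -m crank '[[0,0,-0.4,0,0,0],[0,0,0,0,0,0],[0,0,0,0,0,0]]'
```

```text
time_s: 33.77
tcp_pos: [549.7, 134.8, 17.5]
ee_rot: [0.728, 0.685, 0.0, -0.0]
wrist_force: [-1.5, -0.8, 5.3]
finger_gap: 0.341
grasp_force: 20.0
time_s: 34.02
tcp_pos: [549.7, 134.8, 17.5]
ee_rot: [0.728, 0.685, 0.0, -0.0]
wrist_force: [-2.2, -0.5, 8.9]
finger_gap: 0.343
grasp_force: 20.0
```

```bash
python3 -m crank '[[0,0,0.4,0,0,0],[0,0,0,0,0,0],[0,0,0,0,0,0],[0,0,0,0,0,0],[0,0,0,0,0,0],[0,0,0,0,0,0]]' 0.5; python3 -m crank '[[0,0,10,0,0,0],[0,0,20,0,0,0],[0,0,30,0,0,0],[0,0,30,0,0,0],[0,0,30,0,0,0],[0,0,20,0,0,0],[0,0,0,0,0,0]]'; python3 -m crank '[[-3,30,0,0,0,0],[-3,35,0,0,0,0],[-3,35,0,0,0,0],[-3,35,0,0,0,0],[-3,35,0,0,0,0],[-3,35,0,0,0,0],[-3,35,0,0,0,0],[-3,20,0,0,0,0],[0,0,0,0,0,0],[0,0,0,0,0,0]]'
python3 - <<'E'
from h import *
from bench import vision
t=vision.camera('top')['img'];s=vision.camera('side')['img']
a=np.hstack([crop(t,300,146,80,80,5),crop(s,295,190,80,80,5)[:,:400]])
b=cv2.resize(t[130:215,220:490],(800,200),interpolation=cv2.INTER_AREA)
cv2.imwrite('pics/fin.png',np.vstack([a,b[:200]]))
E
```

```text
time_s: 34.52
tcp_pos: [549.4, 134.7, 16.8]
ee_rot: [0.728, 0.685, -0.0, -0.0]
wrist_force: [-0.3, 0.0, 0.5]
finger_gap: 0.499
grasp_force: 0.0
time_s: 35.1
tcp_pos: [552.7, 135.0, 162.2]
ee_rot: [0.729, 0.685, 0.004, 0.002]
wrist_force: [0.2, 1.0, 1.1]
finger_gap: 0.498
grasp_force: 0.0
time_s: 35.93
tcp_pos: [524.4, 395.9, 156.0]
ee_rot: [0.727, 0.686, -0.001, 0.0]
wrist_force: [0.3, -1.2, -0.2]
finger_gap: 0.498
grasp_force: 0.0
```

View pics/fin.png

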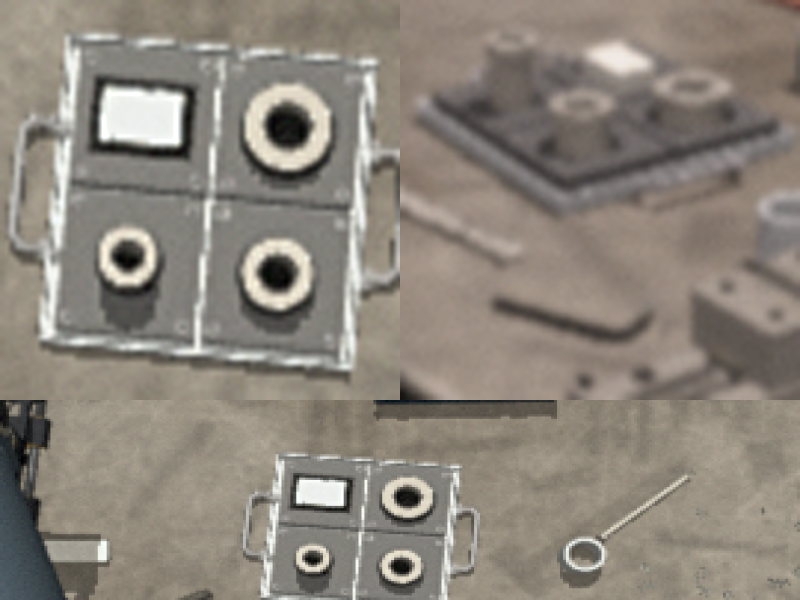

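All four parts sit upright and centred in their matching nests: block (143,117), large (288,127), small (128,257) and medium (277,275). The sleeve and the long block are untouched. Handing in.

```bash
python3 -c "
from bench import close_job;print(close_job())"
```

```text
the job is handed in; nothing more can be done
None
```

The job is handed in: the three bushes stand flange up and the short block lies flat, each on the bottom of its matching nest, and the sleeve and long block were left where they were; about 36 s were used.

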